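# Hang the gap gauge back on its rail

## Task

The large U-shaped steel gap gauge stands mouth up in the slotted wooden stand. Turn it over, laying it down on the bench and taking it again by its other end as you need, and hang it mouth down over the horizontal bar of the rail, one leg each side of the bar, on the free stretch between the clip that already hangs there and the far post. Leave it hanging still, do not drop it, and leave the other things on the bench where they are.

Things in the scene. Friction and masses are not known exactly. Their poses are not given: they have to be found in the camera images.
- gauge: Gap gauge: plain steel U of 16 mm plate, 130 long, 60 wide, 0.4 kg. Origin: middle of the crown's outer edge (closed end). z: from crown to mouth (up at start, down when hung); y: across the legs; x: normal to the plate (-8 to 8 mm). Crown: z 0 to 22, full width. Legs: 12 wide, y 18 to 30 either side, to z 130; mouth 36 wide. Flat on the bench: origin 8 mm up.
- gauge_seat (a point): Point on the gauge at the middle of the bottom of its mouth (inner edge of the crown, 22 mm along z from the gauge's origin); it rests on top of the bar when hung. Axes as the gauge's.
- stand: Fixed hardwood block, 75 x 100 x 47 mm (x, y, z), with a slot along its y, 19 mm wide, open at both ends and at the top, its floor 15 mm above the bench; the gauge stands in it crown down, leg ends 145 mm above the bench. Origin: centre of the underside.
- rail: Fixed rail: round steel bar, 14 mm in diameter, along local x, axis 180 mm above the bench, between two 16 mm square posts at local x -150 and +150 mm (tops 187 mm up; feet 50 x 90 x 8 mm). A steel clip (12 mm along the bar, 30 mm wide, top 192 mm up) is fixed on the bar at local x -118 mm. Origin on the bench under the bar's middle.
- rail_free (a point): Point on the bar's axis, 180 mm above the bench, 20 mm to the +x side of the bar's middle: near the middle of the free stretch, which runs from 132 mm towards -x (the clip) to 122 mm towards +x (the far post). x along the bar, z up.
- small_gauge: Bystander: a smaller steel U lying flat, 80 x 40 x 12 mm; origin at the middle of its closed end.
- casting: Bystander: a dark round flanged casting, 84 mm in diameter, 34 mm high; origin under its centre.
- can: Bystander: a grey can, 66 mm in diameter, 95 mm high; origin under its centre.
- hammer: Bystander: a hammer lying on the bench, about 0.3 m long.
- spanner: Bystander: a spanner lying on the bench, about 0.2 m long.
- bush: Bystander: a bronze bush, 48 mm in diameter, 30 mm high; origin under its centre.
- bar_end: Bystander: an offcut of round bar, 22 mm in diameter, 110 mm long, lying on the bench.

How it is judged:
By the outcome, as a careful person would: the job done as asked, in the order asked, and still so for the second after the job is handed in, with the robot touching nothing.
It also fails if it takes over 69 s, if anything falls off the work surface, if the arm or the gripper's body presses on something with over 40 N, if the wrist force passes 120 N, or if a joint passes its speed limit or range.

## Robot

A 7-joint arm with a two-finger parallel gripper is mounted at the origin on the work surface. World frame = base frame: x ahead of the robot, y to its left, z up, the work surface at z = 0. Lengths are in m, angles in degrees, forces in N, time in s.
With the tool pointing down it reaches from about 0.4 to 0.875 m from the base axis. Payload 19.3 kg.
Tool frame: the origin (TCP) lies at the very end of the fingers, on their centre line; the grasp point (between the pads) lies 19 mm behind it; z points along the fingers, y is the line along which they close (so a half turn about z gives the same grasp; the last joint's range is limited). The gripper opens to 85 mm and grips with 20 to 120 N. Pads are 22 mm wide; open, the fingers measure 114 mm over their backs; the gripper's body (76 mm by 85 mm) begins 54 mm behind the grasp point. The pads swing forward as they close: fully open they stand 13 mm farther back than shut.
Start: joints at [-4.022, 29.874, -2.08, 91.645, 1.215, 58.505, -6.463], TCP at [0.625, -0, 0.231] pointing down, gripper open.
Joint ranges: [-166.77, 166.77], [-17.47, 122.26], [-85.68, 81.53], [9.62, 139.38], [-72.42, 252.41], [9.2, 110.78], [-144.41, 144.41]. Speed limits (degrees/s): [108.29, 108.29, 136.94, 136.94, 172.46, 172.46, 172.46].

## Interface

Orientations are given as [roll, pitch, yaw] about the fixed x, y, z axes, in that order (R = Rz(yaw) Ry(pitch) Rx(roll)).
In Python, from workcell import * gives the robot as it stands. Calls block until the motion is done:
- move_ptp(position, orientation): joint-space move of the TCP to a pose.
- move_linear(position, rate=0.15, orientation=None, f_stop=None): straight line of the TCP; orientation=None keeps the orientation; rate is the mean speed in m/s. With f_stop (N) it stops when the force on the tool has changed by that much, and returns True; else False.
- move_joints(angles): joint-space move.
- release() and grab(grasp_force=None): open the fingers fully, or close them until they stop; grasp_force is the grip in N (None keeps the last).
- wait(seconds).
- ik(position, orientation): joint angles nearest the present ones, or None.
- observe(): the state.
- read_camera(name): name is "scene" or "side" or "wrist"; returns (picture, depth): 384x512x3 uint8, red, green, blue; 384x512 float32, m along the optical axis (not along the pixel's ray), 0 where there is no reading.
- camera_model(name): a dict with "camera_matrix" (3x3 intrinsics, pixels), "camera_from_world" (4x4, takes a point from world to camera coordinates). Camera axes: x right, y up, looking along -z (the intrinsics and any distortion apply to the point x, -y, -z); pixel columns grow to the right and rows downward; lengths in m; the calibration is good to about 2 mm. A picture is of the moment at which its call begins: read the wrist's pose just before it. camera_model takes no time and is no camera call; for the wrist camera it gives the pose at the moment of the call.
A pose or a line that the arm cannot do raises PlanningError and nothing moves.
- close_job(): hands the job in; it is judged then, once.
Trained networks look in the newest picture that a camera, given by its name, has taken for a name from the list of things; names that differ only in an ending like _2 or _b are one class to them, and where a whole thing is asked for, a point or a joint stands for the part that bears it (a point fixed in the world has none). Each returns a list of dicts, best first, with "score" (0 to 1); they miss things now and then, are a little off and sometimes report something else, mostly with a low value. They report only what shows in the picture. A call takes as long as a camera call.
- search_frame(camera, query): "extent" ([left, top, right, bottom] in pixels, round what is visible of it).
The state is a dict: "clock": time; "joint_pos": joint angles; "dq": joint speeds; "tau": joint torques, N m; "tool_pos": TCP position; "tool_rot": TCP orientation; "force": force on the tool from outside, world axes, zero at the start; "torque": the same for the moment, N m; "gripper_width": finger opening in m; "finger_force": force on a finger pad.
Only numpy, scipy, OpenCV 4.12 (cv2) and the standard library are available. Lean on these libraries where they do the work, as an engineer would, in place of code of your own. Each camera call takes 0.05 s, during which the arm holds its last target. There are 200 camera calls.

## Working session

There is one attempt and no reset: what is moved stays moved. The work goes in short steps, each a Python script; the robot and the scene stay as the last script left them, time stands still between calls to the robot, and variables do not carry over. Pictures are saved under pics/ and viewed, at most 10 in all, crops included, and the job is handed in when it is done.

```bash
ls; mkdir -p pics; cat > h.py <<'E'
from workcell import *
import numpy as np, cv2
def cloud(name):
    m=camera_model(name); pic,d=read_camera(name)
    K=np.array(m["camera_matrix"]); T=np.linalg.inv(np.array(m["camera_from_world"]))
    v,u=np.mgrid[0:d.shape[0],0:d.shape[1]]
    x=(u-K[0,2])/K[0,0]*d; y=(v-K[1,2])/K[1,1]*d
    P=np.stack([x,-y,-d],-1)@T[:3,:3].T+T[:3,3]
    P[d==0]=np.nan
    return pic,P,m
def save(n,pic): cv2.imwrite(f"pics/{n}.png",cv2.cvtColor(pic,cv2.COLOR_RGB2BGR))
E
python3 - <<'E'
from h import *
for n in("scene","side"):
    pic,P,m=cloud(n); save(n,pic); np.save(n+".npy",P)
    print(n,[k for k in m],np.round(np.linalg.inv(m["camera_from_world"])[:3,3],3))
    for q in("gauge","stand","rail"):
        print(q,[(np.round(r["extent"]),round(r["score"],2)) for r in search_frame(n,q)[:2]])
E
python3 -c "
import cv2,numpy as np
cv2.imwrite('pics/both.png',cv2.resize(np.vstack([cv2.imread('pics/scene.png'),cv2.imread('pics/side.png')]),(400,600)))"
```

```text
pics
workcell.py
scene ['camera_matrix', 'camera_from_world'] [1.167 1.013 1.021]
gauge [(array([292., 210., 303., 252.]), 0.77)]
stand [(array([278., 233., 314., 268.]), 0.92)]
rail [(array([190., 132., 280., 199.]), 0.84)]
side ['camera_matrix', 'camera_from_world'] [0.117 0.586 1.001]
gauge [(array([187., 243., 211., 282.]), 0.74), (array([244., 122., 336., 218.]), 0.72)]
stand [(array([179., 256., 224., 299.]), 0.84)]
rail [(array([247., 126., 334., 214.]), 0.57)]
```

View pics/scene.png

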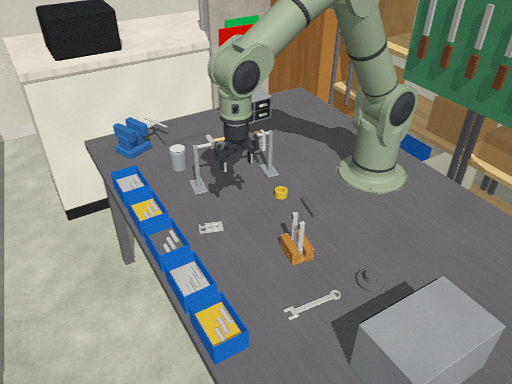

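View pics/side.png

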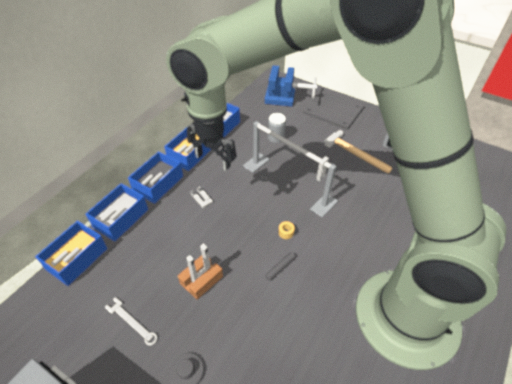

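The gauge stands in the stand at about (298,235) in the scene picture and (200,262) in the side picture. The rail is at (235,150) scene and (295,160) side, with the clip near its robot-side post at (322,172) side. Next I'll measure from the point clouds.

```bash
python3 - <<'E'
from h import *
def bx(P,e,lo,hi):
    l,t,r,b=e; Q=P[t:b,l:r].reshape(-1,3); return Q[(Q[:,2]>lo)&(Q[:,2]<hi)]
for n,g,r in(("scene",(275,205,318,272),(185,128,285,202)),("side",(175,238,228,302),(240,118,340,220))):
    P=np.load(n+".npy")
    print(n)
    Q=bx(P,g,.1,.16); print(" legs n",len(Q),"zmax",np.nanpercentile(Q[:,2],[50,95,100]).round(3))
    k=Q[Q[:,2]>.125]
    _,lab,c=cv2.kmeans(k[:,:2].astype(np.float32),2,None,(3,50,1e-5),5,2); print(" leg tops",c.round(4).tolist())
    S=bx(P,g,.042,.053); print(" stand top rect",cv2.minAreaRect(S[:,:2].astype(np.float32)), len(S))
    R=bx(P,r,.176,.189); 
    print(" bar n",len(R)); 
    R=R[(R[:,0]>.3)]
    rect=cv2.minAreaRect(R[:,:2].astype(np.float32)); print(rect)
    C=bx(P,r,.1895,.197); print(" clip",len(C),C.mean(0) if len(C) else "")
    F=bx(P,r,.005,.012); 
    if len(F)>10:
        _,lab,c=cv2.kmeans(F[:,:2].astype(np.float32),2,None,(3,50,1e-5),5,2); print(" feet",c.round(4).tolist(),np.bincount(lab.ravel()))
    T=np.array([p for p in P.reshape(-1,3) if .02<p[2]<.3 and .3<p[0]<.95 and abs(p[1])<.5])
    im=np.zeros((600,800,3),np.uint8)  # top view 1px=1.5mm? x 0.2..1.0 up, y .53..-.53
    A=P.reshape(-1,3)
    for p in A:
        if np.isnan(p[0]) or not(-.02<p[2]<.3): continue
        a=int((p[0]-.25)*800); b=int((.5-p[1])*800)
        if 0<=a<600 and 0<=b<800: cv2.circle(im,(b,599-a),1,tuple(int(v) for v in cv2.applyColorMap(np.uint8([[min(255,max(0,p[2]*1000))]]),2)[0,0]),-1)
    cv2.imwrite(f"pics/top_{n}.png",im)
E
```

```text
scene
 legs n 163 zmax [0.128 0.146 0.151]
 leg tops [[0.5353999733924866, 0.23669999837875366], [0.5264999866485596, 0.18940000236034393]]
 stand top rect ((0.5293097496032715, 0.21380989253520966), (0.10313988476991653, 0.07670333981513977), 80.21808624267578) 365
 bar n 144
((0.5047834515571594, -0.253872275352478), (0.039627112448215485, 0.3126736879348755), 80.68610382080078)
 clip 22 [ 0.47448617 -0.2374674   0.19188905]
 feet [[0.5008999705314636, -0.23340000212192535], [0.4189000129699707, -0.5504000186920166]] [399 123]
side
 legs n 167 zmax [0.13  0.145 0.147]
 leg tops [[0.5314000248908997, 0.2371000051498413], [0.522599995136261, 0.18979999423027039]]
 stand top rect ((0.5294370055198669, 0.21533598005771637), (0.09995163232088089, 0.0766768604516983), 79.53643798828125) 570
 bar n 406
((0.5037846565246582, -0.24263069033622742), (0.03408775106072426, 0.31303834915161133), 82.90467834472656)
 clip 28 [ 0.40704359 -0.22870815  0.19158504]
 feet [[0.35600000619888306, -0.21639999747276306], [0.6159999966621399, -0.35580000281333923]] [217 254]
```

View pics/top_side.png

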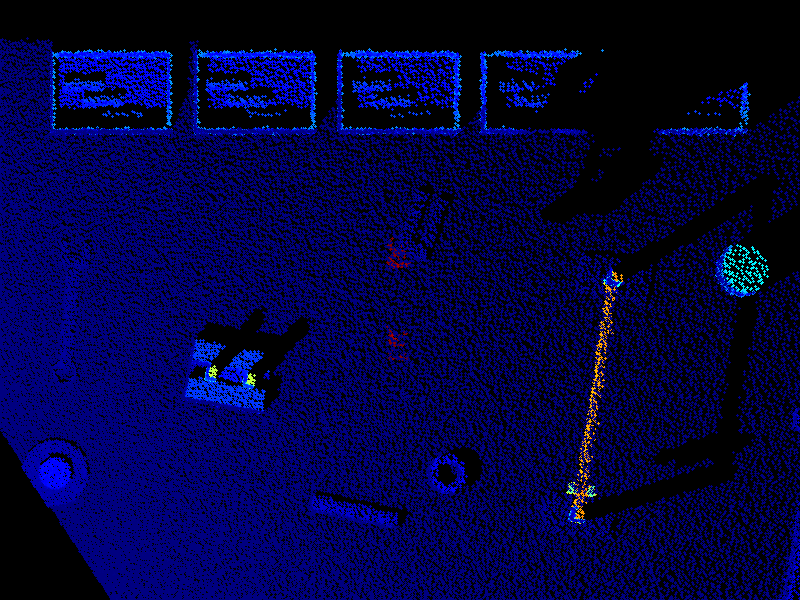

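The map is clear. The gauge's leg tops are near (0.533,0.237) and (0.524,0.190), the rail runs from the clip end at (0.355,-0.222) to (0.652,-0.267), and the bench between is free around (0.56,0.02).

My plan:
1. Take the legs across their outer edges, with the tool near horizontal along the plate normal.
2. Lay the gauge flat.
3. Regrip the crown with a 42° tilted tool and hang it.

First I'll check which layouts are reachable.

```bash
cat >> h.py <<'E'
from scipy.spatial.transform import Rotation as Ro
U=lambda a:np.array([np.cos(np.radians(a)),np.sin(np.radians(a)),0.])
Z=np.array([0,0,1.])
cs=lambda a:(np.cos(np.radians(a)),np.sin(np.radians(a)))
def tool(d,y):
    return Ro.from_matrix(np.c_[np.cross(y,d),y,d]).as_euler('xyz',degrees=True)
# gauge frame axes as matrix columns x,y,z ; tool rel gauge: d=cos x + k sin z, y = s*y
def pose(G,o,zg,xg,ang,k,s):
    """tip centre (fingers at 60 mm opening: 5 mm behind TCP) at gauge (xg,0,zg)"""
    c,n=cs(ang); d=c*G[:,0]+k*n*G[:,2]
    return o+G@np.array([xg,0,zg])+.005*d, tool(d,s*G[:,1]), d
def frame(x,z): return np.c_[x,np.cross(z,x),z]
def tipx(a,clear=.0025): # tip centre height so the low corner is `clear` above the far face (x=+8mm)
    c,n=cs(a); return .008-clear-.011*n
E
python3 - <<'E'
from h import *
P=np.load("side.npy"); Q=P[118:220,240:340].reshape(-1,3); Q=Q[(Q[:,2]>.176)&(Q[:,2]<.1895)]
Q=Q[(Q[:,0]>.44)&(Q[:,0]<.64)&(Q[:,1]<-.2)]
l=cv2.fitLine(Q[:,:2].astype(np.float32),cv2.DIST_HUBER,0,.01,.01).ravel(); print("bar",l,np.degrees(np.arctan2(l[1],l[0])),Q[:,2].max())
by=np.degrees(np.arctan2(l[1],l[0])); by=(by+90)%180-90
gx=-10.3; og=np.array([.5285,.2134,.015])
def ok(G,o,*a):
    p,r,d=pose(G,o,*a); j=ik(p,r); j2=ik(p-.06*d,r); return j is not None and j2 is not None
al=42
for s0 in(0,180):
  for be in(0,15,30):
    G=frame(U(gx+s0),Z); print("stand",s0,be,[ok(G,og,.105,tipx(be),be,-1,s) for s in(1,-1)])
for s0 in(0,180):
    G=frame(U(by+s0),-Z); print("hang",s0,[ok(G,np.array([.534,-.248,.209]),.021,tipx(al),al,1,s) for s in(1,-1)])
for loc in([.56,.04,.008],):
  for psi in range(0,360,30):
    h=U(psi); G=frame(-Z,h); o=np.array(loc)-.065*h
    print(psi,"place0/15/30",[ok(G,o,.105,tipx(b),b,-1,s) for b in(0,15,30) for s in(1,-1)],"crown",[ok(G,o,.021,tipx(al),al,1,s) for s in(1,-1)])
print(observe()["clock"])
E
```

```text
bar [ 0.9884713  -0.15140799  0.5373056  -0.2473548 ] -8.70853 0.18946933858614112
stand 0 0 [True, True]
stand 0 15 [False, False]
stand 0 30 [False, False]
stand 180 0 [False, False]
stand 180 15 [False, False]
stand 180 30 [False, False]
hang 0 [True, True]
hang 180 [False, False]
0 place0/15/30 [True, True, True, True, True, True] crown [False, False]
30 place0/15/30 [True, True, True, True, True, True] crown [False, False]
60 place0/15/30 [True, True, True, True, True, True] crown [True, True]
90 place0/15/30 [True, True, True, True, True, True] crown [True, True]
120 place0/15/30 [True, True, True, True, True, True] crown [True, True]
150 place0/15/30 [True, True, True, True, True, True] crown [True, True]
180 place0/15/30 [True, True, False, True, False, False] crown [True, True]
210 place0/15/30 [True, True, True, True, True, True] crown [True, True]
240 place0/15/30 [True, True, True, True, True, True] crown [True, True]
270 place0/15/30 [True, True, True, True, True, True] crown [True, True]
300 place0/15/30 [True, True, True, True, True, True] crown [True, True]
330 place0/15/30 [True, True, True, True, True, True] crown [True, True]
0.4<stdin>:8: UserWarning: Gimbal lock detected. Setting third angle to zero since it is not possible to uniquely determine all angles.
```

```bash
python3 - 2>/dev/null <<'E'
from h import *
gx=-10.3; og=np.array([.5285,.2134,.015]); al=42
def sh(n,p,r):
    j=ik(p,r); print(n,np.round(p,3),None if j is None else np.round(j).astype(int))
for s in(1,-1):
    G=frame(U(gx),Z); p,r,d=pose(G,og,.105,tipx(0),0,-1,s)
    sh(f"grasp{s}",p,r)
    for b in(.06,.08,.1): sh(f" back{b}",p-b*d,r)
    for b,u in((0,.06),(.0,.12),(.08,.1),(.08,.15)): sh(f" up{b,u}",p-b*d+u*Z,r)
    for psi in(60,90,120,240,270,300):
        h=U(psi); F=frame(-Z,h); o=np.array([.56,.04,.008])-.065*h
        sh(f"lay{psi}",*pose(F,o,.105,tipx(0),0,-1,s)[:2])
        sh(f"  crown{psi}",*pose(F,o,.021,tipx(al),al,1,s)[:2])
    H=frame(U(-8.7),-Z); p,r,d=pose(H,np.array([.534,-.248,.209]),.021,tipx(al),al,1,s)
    sh("hang",p,r); sh("hang up",p+.17*Z,r)
E
```

```text
grasp1 [0.539 0.212 0.12 ] [ -82   76   24  133  104   72 -121]
 back0.06 [0.48  0.222 0.12 ] [ -58   70  -14  135  100  108 -111]
 back0.08 [0.46  0.226 0.12 ] [ -66   70  -10  136   96  103 -114]
 back0.1 [0.44  0.229 0.12 ] [ -67   70  -12  136   93  104 -115]
 up(0, 0.06) [0.539 0.212 0.18 ] [ -83   68   26  137  107   71 -117]
 up(0.0, 0.12) [0.539 0.212 0.24 ] [ -69   52   10  139  108   86 -103]
 up(0.08, 0.1) [0.46  0.226 0.22 ] None
 up(0.08, 0.15) [0.46  0.226 0.27 ] None
lay60 [ 0.58   0.075 -0.002] [  8  49 -31 104  39  38 104]
  crown60 [0.54  0.005 0.006] [  44   54  -36  121  -71   14 -118]
lay90 [ 0.56   0.08  -0.002] [ -41   54   41  110  -57   39 -144]
  crown90 [ 0.56  -0.001  0.006] [   2   56   20  103  -67   65 -110]
lay120 [ 0.54   0.075 -0.002] [ -31   47   24  112  -38   29 -130]
  crown120 [0.58  0.005 0.006] [  -2   63   22   84  -49   79 -107]
lay240 [ 0.54   0.005 -0.002] [ -8  43   2 112  -3  25 -34]
  crown240 [0.58  0.075 0.006] [-33  63  14  79  12  74 -60]
lay270 [ 0.56   0.    -0.002] [ -5  44  -2 109   3  27  -9]
  crown270 [0.56  0.081 0.006] [-43
[... 844 characters left out ...]
  0.08  -0.002] [-13  44  -2 108   3  27 -17]
  crown90 [ 0.56  -0.001  0.006] [ 33  56 -26 101 -29  42  40]
lay120 [ 0.54   0.075 -0.002] [-10  43  -6 111  10  26   7]
  crown120 [0.58  0.005 0.006] [ 22  61 -21  82 -15  67  47]
lay240 [ 0.54   0.005 -0.002] [ 14  46 -30 111  40  34 108]
  crown240 [0.58  0.075 0.006] [-10  64 -28  77  43  89  98]
lay270 [ 0.56   0.    -0.002] [ -28   50   32  110  -48   34 -144]
  crown270 [0.56  0.081 0.006] [  3  72 -62  95  77 103  97]
lay300 [ 0.58   0.005 -0.002] [ -24   49   25  107  -37   32 -124]
  crown300 [0.54  0.075 0.006] [-11  56 -38 115  82  74 104]
hang [ 0.536 -0.248  0.185] [ 81  44 -72 134 133  32 -12]
hang up [ 0.536 -0.248  0.355] None
```

Horizontal grasps along the plate normal strain the arm. It is better to grip the 16 mm plate faces, with the tool in the plane of the U, and lay the gauge on its long edge (16 × 130 base). That gives full pad contact, and the hang comes in from beside the bar. I'll check its reach.

```bash
cat > h2.py <<'E'
from h import *
BE=50; AL=50
# gauge frame G columns x,y,z. t=+-1: edge t*y goes down when lying
def grip1(G,o,t,s,be=BE):
    c,n=cs(be); d=-c*G[:,2]+t*n*G[:,1]
    return o+G@np.array([0,-.024*t,.108])+.019*d, tool(d,s*G[:,0]), d
def grip2(G,o,t,s,al=AL,yz=(-.0256,.0088)):
    c,n=cs(al); d=c*G[:,2]+t*n*G[:,1]
    return o+G@np.array([0,yz[0]*t,yz[1]])+.019*d, tool(d,s*G[:,0]), d
def fr(y,z): return np.c_[np.cross(y,z),y,z]
def stand(yaw): return fr(U(yaw+90),Z)
def lying(psi,t): return fr(-t*Z,U(psi))          # z along psi
def hung(byaw,t,side): return fr(t*U(byaw+90*side),-Z)  # tool heads towards byaw+90*side
E
python3 - 2>/dev/null <<'E'
from h2 import *
og=np.array([.5285,.2134,.015]); f=lambda p,r:(lambda j:None if j is None else np.round(j).astype(int).tolist())(ik(p,r))
for be in(35,50):
 for t in(1,-1):
  for s in(1,-1):
    p,r,d=grip1(stand(-10.3),og,t,s,be); print("stand",be,t,s,f(p,r),f(p-.08*d,r) is not None,f(p+.15*Z,r) is not None)
for al in(40,50):
 for sd in(1,-1):
  for s in(1,-1):
    p,r,d=grip2(hung(-8.7,1,sd),np.array([.534,-.248,.209]),1,s,al); print("hang",al,sd,s,f(p,r),f(p+.17*Z,r))
for psi in range(0,360,30):
    h=U(psi); F=lying(psi,1); o=np.array([.57,.02,.030])-.065*h
    print(psi,[f(*grip1(F,o,1,s)[:2]) for s in(1,-1)],"\n   crown",[f(*grip2(F,o,1,s)[:2]) for s in(1,-1)])
E
```

```text
stand 35 1 1 [16, 38, -33, 118, -40, 21, 17] True True
stand 35 1 -1 [40, 59, -74, 116, 52, 31, 114] True True
stand 35 -1 1 [-46, 49, 8, 86, 17, 73, -58] True True
stand 35 -1 -1 [-20, 53, -37, 85, 43, 89, 101] True True
stand 50 1 1 [30, 48, -43, 119, -58, 22, 44] True True
stand 50 1 -1 [26, 46, -37, 119, -66, 26, -129] True True
stand 50 -1 1 [-50, 57, 10, 79, 20, 87, -60] True True
stand 50 -1 -1 [-24, 61, -37, 77, 47, 105, 99] True True
hang 40 1 1 [8, 59, 58, 89, -67, 102, -108] [8, 46, 58, 80, -59, 110, -122]
hang 40 1 -1 [46, 43, -12, 87, -28, 73, 40] [44, 34, -10, 78, -30, 89, 32]
hang 40 -1 1 [-17, 36, 20, 107, 36, 52, -35] [-16, 23, 18, 98, 35, 71, -23]
hang 40 -1 -1 [18, 37, -30, 105, 59, 73, 128] [23, 25, -37, 96, 52, 86, 144]
hang 50 1 1 [16, 58, 46, 86, -65, 104, -111] [22, 42, 34, 78, -55, 107, -129]
hang 50 1 -1 [49, 48, -14, 83, -32, 79, 43] [47, 38, -11, 76, -36, 94, 35]
hang 50 -1 1 [-23, 40, 23, 107, 42, 56, -43] [-23, 26, 22, 100, 42, 72, -30]
hang 50 -1 -1 [13, 40, -29, 105, 64, 81, 121] [17, 28, -34, 98, 58, 91, 138]
0 [[-14, 66, 19, 64, -18, 93, -84], [5, 66
[... 903 characters left out ...]
23], [37, 47, -38, 134, 182, 25, 134]] 
   crown [[-3, 65, -26, 64, 28, 96, 89], [-22, 65, 16, 66, -2, 88, -69]]
240 [[65, 72, -74, 118, 66, 30, 112], [45, 51, -40, 118, -43, 14, 32]] 
   crown [[-8, 61, -29, 78, 42, 89, 101], [-31, 59, 14, 80, 13, 74, -58]]
270 [[1, 53, 22, 102, -65, 66, -114], [32, 52, -24, 100, -29, 45, 38]] 
   crown [[6, 68, -62, 96, 75, 101, 100], [-40, 53, 14, 98, 29, 55, -51]]
300 [[-3, 60, 23, 84, -48, 80, -108], [22, 58, -20, 82, -15, 68, 46]] 
   crown [[-78, 82, 73, 120, -70, 35, -123], [-55, 50, 27, 119, 47, 27, -50]]
330 [[-8, 65, 22, 70, -33, 90, -98], [14, 63, -21, 69, -1, 85, 58]] 
   crown [[-21, 42, -14, 135, 111, 47, 101], [7, 52, -50, 133, 108, 71, -64]]
```

All poses are comfortable with t=-1 and s=1 in the stand, ψ=260 lying and the hang from the -y side. Next I'll go to the pre-grasp and check the legs with the wrist camera.

```bash
python3 - 2>&1 <<'E' | grep -v -i gimbal
from h2 import *
og=np.array([.529,.2137,.015]); G=stand(-10.3)
p,r,d=grip1(G,og,-1,1)
print(np.round(p,3),np.round(d,2))
move_ptp(p-.10*d+.06*Z,r)
pic,P,m=cloud("wrist"); save("w1",pic); np.save("w1.npy",P); np.save("w1c.npy",pic)
Q=P.reshape(-1,3); Q=Q[(np.abs(Q[:,:2]-og[:2]).max(1)<.06)]
L=(Q-og)@G   # in nominal gauge coords
for lo,hi in((.08,.125),(.125,.14)):
    for sg in(1,-1):
        K=L[(L[:,2]>lo)&(L[:,2]<hi)&(L[:,1]*sg>.01)]; print(lo,sg,len(K),np.percentile(K,[2,50,98],axis=0).round(4).tolist() if len(K) else "")
print(observe()["clock"],observe()["joint_pos"])
E
```

```text
[0.531 0.223 0.111] [-0.14 -0.75 -0.64]
0.08 1 890 [[-0.0077, 0.0256, 0.0811], [0.0, 0.0268, 0.104], [0.0078, 0.028, 0.1238]]
0.08 -1 229 [[-0.0078, -0.0225, 0.1113], [-0.0, -0.0212, 0.1179], [0.0081, -0.0199, 0.1248]]
0.125 1 248 [[-0.0081, 0.0158, 0.1252], [0.0, 0.0257, 0.1297], [0.0081, 0.0279, 0.1309]]
0.125 -1 166 [[-0.0077, -0.0316, 0.1252], [-0.0001, -0.022, 0.1297], [0.0077, -0.02, 0.1307]]
1.6917 [-51.15778065  53.83699897   9.22950432  63.83034187  20.55576112
 104.27922916 -55.83005671]
```

View pics/w1.png

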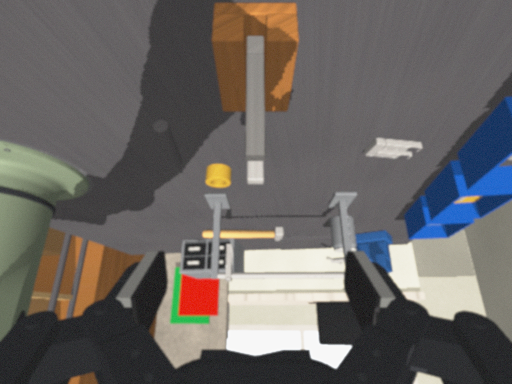

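The wrist view shows the near leg at (256,60-180) lined up with the tool. The measured plate is at x = ±8 mm and z top 130 mm as it must be, with y about 3 mm lower. I'll correct that, then grasp, lift and lay it on its edge.

```bash
python3 - 2>&1 <<'E' | grep -v -i gimbal
from h2 import *
G=stand(-10.3); og=np.array([.529,.2137,.015])-.003*G[:,1]
p,r,d=grip1(G,og,-1,1)
move_linear(p-.06*d,.2,r); print(move_linear(p,.12,f_stop=8))
grab(100); o=observe(); print(o["clock"],o["gripper_width"],o["finger_force"],np.round(o["force"],1))
move_linear(p+.15*Z,.15); o=observe(); print(o["gripper_width"],np.round(o["force"],1))
psi=260-0.3; h=U(psi); F=lying(psi,-1); of=np.array([.57,.02,.030])-.065*h
q,r2,d2=grip1(F,of,-1,1)
move_ptp(q+.10*Z,r2)
pic,P,m=cloud("side"); save("s2",pic); pic2,P2,m=cloud("scene"); save("c2",pic2)
o=observe(); print(o["clock"],o["gripper_width"],np.round(o["force"],1),np.round(o["joint_pos"]))
for A in(P,P2):
    L=(A.reshape(-1,3)-of-.1*Z)@F
    K=L[(np.abs(L[:,0])<.012)&(np.abs(L[:,1])<.045)&(L[:,2]>-.03)&(L[:,2]<.07)]; print(len(K),np.percentile(K,[1,50,99],axis=0).round(4).tolist())
cv2.imwrite("pics/v2.png",cv2.resize(cv2.cvtColor(np.hstack([pic[80:272,150:406],pic2[80:272,150:406]]),4),(800,300)))
E
```

```text
False
3.6 0.014292550518459228 97.86362886428833 [1.6 2.  3.6]
0.014134874106591016 [ 0.4 -0.2 -5.2]
7.0333 0.014458226088357964 [ 0.6 -0.7 -4.6] [ 39.  42. -32. 106. -29.  43.  25.]
347 [[-0.0096, -0.0302, -0.0024], [-0.0055, 0.0132, 0.0274], [0.0075, 0.0319, 0.069]]
207 [[-0.0081, -0.0292, -0.0027], [0.0033, 0.0115, 0.0199], [0.0085, 0.0328, 0.0686]]
```

View pics/v2.png

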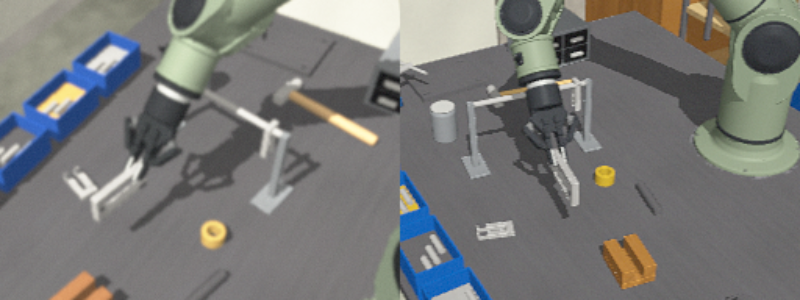

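Both pictures show the gauge held on edge by its mouth end at about (130,185) left and (562,175) right, true to the model within 2 mm. The wrist would come near the rail if I lowered it here, so I'll lay it at (0.62, 0.07) instead.

```bash
python3 - 2>&1 <<'E' | grep -v -i gimbal
from h2 import *
psi=259.7; h=U(psi); F=lying(psi,-1); of=np.array([.62,.07,.030])-.065*h
q,r2,d2=grip1(F,of,-1,1)
move_linear(q+.10*Z,.2,r2); move_linear(q+.012*Z,.15)
hit=move_linear(q-.012*Z,.03,f_stop=6); o=observe(); print("touch",hit,o["tool_pos"]-q,np.round(o["force"],1),o["clock"])
release(); wait(.2); move_linear(np.array(observe()["tool_pos"])-.12*d2,.2)
G=lying(psi,-1); p,r,d=grip2(G,of,-1,1); print(ik(p-.1*d+.1*Z,r))
for n in("side","scene"):
    pic,P,m=cloud(n); save("x3"+n,pic); np.save("x3"+n,P)
    L=(P.reshape(-1,3)-of)@F
    K=L[(np.abs(L[:,0])<.025)&(L[:,1]>-.024)&(L[:,1]<.05)&(L[:,2]>-.03)&(L[:,2]<.16)]
    print(n,len(K),np.percentile(K,[1,50,99],axis=0).round(4).tolist())
    T=K[K[:,1]>.022]; print(" top",len(T),cv2.minAreaRect(T[:,[0,2]].astype(np.float32)),np.median(T[:,1]))
    B=P.reshape(-1,3); B=B[(B[:,2]>.176)&(B[:,2]<.1885)&(B[:,0]>.44)&(B[:,0]<.63)&(B[:,1]<-.2)&(B[:,1]>-.3)]
    print(" bar",len(B),cv2.fitLine(B[:,:2].astype(np.float32),cv2.DIST_HUBER,0,.01,.01).ravel(),B[:,2].max())
print(observe()["clock"])
a,b=cv2.imread("pics/x3side.png"),cv2.imread("pics/x3scene.png")
cv2.imwrite("pics/v3.png",cv2.resize(np.hstack([a[80:320,100:356],b[80:320,150:406]]),(800,375)))
E
```

```text
touch True [ 0.00029629 -0.00014507  0.00017277] [-0.1 -2.6  9.7] 8.7667
[-41.04476244  50.53559409  14.35268217  68.61918603  18.75502903
  88.87756654 -44.40975808]
side 484 [[-0.0094, -0.0235, -0.0008], [-0.0031, 0.0191, 0.0578], [0.008, 0.0322, 0.1275]]
 top 228 ((-0.0013717301189899445, 0.06371139734983444), (0.13043808937072754, 0.01862272061407566), 89.46757507324219) 0.028473756246182952
 bar 178 [ 0.9883825  -0.15198685  0.51166296 -0.24376164] 0.18839973836322432
scene 311 [[-0.0077, -0.0238, -0.0017], [0.0024, 0.0223, 0.055], [0.0097, 0.0345, 0.128]]
 top 156 ((-1.3692304491996765e-05, 0.06390620768070221), (0.01868264190852642, 0.12838347256183624), 0.28267455101013184) 0.02993066708808953
 bar 91 [ 0.98501205 -0.17248541  0.552729   -0.25141212] 0.18846166022687671
10.5
```

View pics/v3.png

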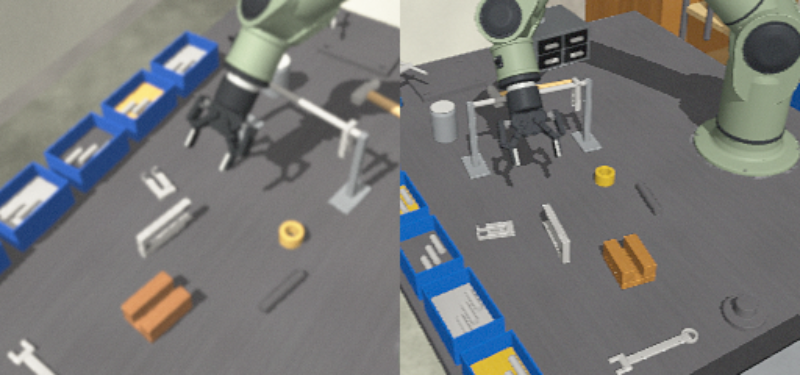

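The gauge stands on its edge as planned, at (165,228) left and (556,233) right, within 1 mm of the expected pose. Both cameras put the bar at y=-0.2475 for x=0.534. Next I'll regrip by the crown and turn it over.

```bash
python3 - 2>&1 <<'E' | grep -v -i gimbal
from h2 import *
psi=259.7; h=U(psi); F=lying(psi,-1); of=np.array([.62,.07,.030])-.065*h-.001*h
p,r,d=grip2(F,of,-1,1)
c=np.array(observe()["tool_pos"]); move_linear(c+.15*Z,.3)
move_ptp(p-.08*d+.12*Z,r); move_linear(p-.06*d,.2); print(move_linear(p,.12,f_stop=8))
grab(110); o=observe(); print(o["clock"],o["gripper_width"],np.round(o["force"],1))
move_linear(p+.22*Z,.2); o=observe(); print(o["gripper_width"],np.round(o["force"],1))
H=hung(-9,-1,1); oh=np.array([.534,-.2475,.209])
q,r2,d2=grip2(H,oh,-1,1); print(ik(q+.16*Z,r2))
move_ptp(q+.16*Z,r2)
o=observe(); print(o["clock"],o["gripper_width"],np.round(o["force"],1),np.round(o["joint_pos"]))
for n in("side","scene"):
    pic,P,m=cloud(n); save("x4"+n,pic)
    L=(P.reshape(-1,3)-oh-.16*Z)@H
    for lo,hi in((.025,.07),(.08,.125)):
      K=L[(np.abs(L[:,0])<.02)&(np.abs(L[:,1])<.045)&(L[:,2]>lo)&(L[:,2]<hi)]
      print(n,len(K),np.percentile(K,[2,50,98],axis=0).round(4).tolist() if len(K) else "")
a,b=cv2.imread("pics/x4side.png"),cv2.imread("pics/x4scene.png")
cv2.imwrite("pics/v4.png",cv2.resize(np.hstack([a[60:300,170:426],b[40:280,110:366]]),(800,375)))
E
```

```text
False
15.075 0.013991554418870109 [1.2 3.1 5.6]
0.013691285803026861 [-0.2 -0.4 -6.2]
[ 42.0096665   37.73505952  -1.76259936  77.55167404 -39.96950197
  94.79021979  39.01352023]
18.1417 0.013842943335062582 [ 0.6  0.7 -4.1] [ 42.  38.  -2.  78. -40.  95.  39.]
side 155 [[-0.0096, -0.0339, 0.0261], [-0.0042, -0.0239, 0.0476], [0.0078, 0.0245, 0.0686]]
side 159 [[-0.0085, -0.0337, 0.0812], [-0.004, -0.0218, 0.1024], [0.0093, 0.027, 0.1244]]
scene 100 [[-0.0073, -0.035, 0.0267], [0.0023, -0.0266, 0.0498], [0.0089, 0.0291, 0.0694]]
scene 103 [[-0.008, -0.0358, 0.0826], [0.0021, -0.0244, 0.1043], [0.0087, 0.027, 0.1242]]
```

View pics/v4.png

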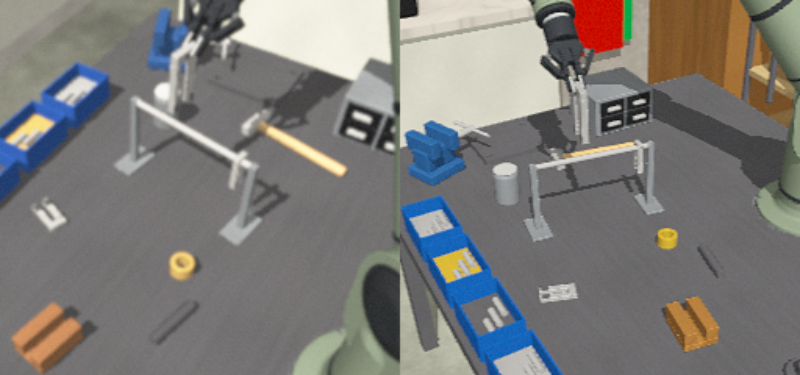

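The gauge hangs mouth down above the bar at (175,85) left and (585,110) right, plumb, with about 3 mm of lateral offset that I'll correct. Next I'll lower it to contact, release and retreat.

```bash
python3 - 2>&1 <<'E' | grep -v -i gimbal
from h2 import *
H=hung(-9,-1,1); oh=np.array([.534,-.2475,.209])+.003*H[:,1]
q,r2,d2=grip2(H,oh,-1,1)
move_linear(q+.16*Z,.1); print(move_linear(q+.012*Z,.12,f_stop=10))
hit=move_linear(q-.010*Z,.02,f_stop=4); o=observe(); print("touch",hit,o["tool_pos"]-q,np.round(o["force"],1),o["clock"])
if hit and abs(o["tool_pos"][2]-q[2])<.007:
    release(); wait(.5); move_linear(np.array(observe()["tool_pos"])-.06*d2,.08); move_linear(np.array(observe()["tool_pos"])-.08*d2,.2); wait(.8)
for n in("side","scene"):
    pic,P,m=cloud(n); save("x5"+n,pic)
    L=(P.reshape(-1,3)-oh)@H
    for lo,hi in((.0,.02),(.03,.07),(.08,.125)):
      K=L[(np.abs(L[:,0])<.03)&(np.abs(L[:,1])<.045)&(L[:,2]>lo-.004)&(L[:,2]<hi)]
      print(n,len(K),np.percentile(K,[2,50,98],axis=0).round(4).tolist() if len(K) else "")
print(observe()["clock"])
a,b=cv2.imread("pics/x5side.png"),cv2.imread("pics/x5scene.png")
cv2.imwrite("pics/v5.png",cv2.resize(np.hstack([a[60:300,170:426],b[40:280,110:366]]),(800,375)))
E
```

```text
False
touch True [ 1.70050619e-05 -1.43329814e-05  1.45008681e-03] [-0.8 -1.4  6. ] 20.5083
side 128 [[-0.0091, -0.0316, -0.0018], [-0.0043, -0.0048, 0.0034], [0.0075, 0.0252, 0.0187]]
side 105 [[-0.026, -0.0315, 0.0266], [-0.0053, -0.0242, 0.041], [0.0252, 0.0279, 0.0691]]
side 122 [[-0.0096, -0.0307, 0.0765], [-0.0044, -0.0007, 0.0991], [0.0064, 0.0303, 0.1231]]
scene 75 [[-0.0082, -0.032, -0.0027], [0.0034, -0.0089, 0.0023], [0.009, 0.0283, 0.018]]
scene 89 [[-0.0253, -0.0317, 0.0265], [0.0012, -0.023, 0.0458], [0.0242, 0.0231, 0.0689]]
scene 95 [[-0.0065, -0.0302, 0.0767], [0.0026, -0.0218, 0.1009], [0.0087, 0.0296, 0.1238]]
24.05
```

View pics/v5.png

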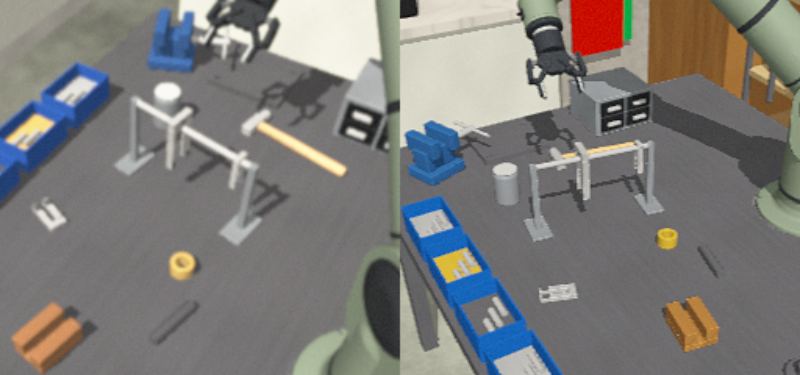

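The gauge hangs mouth down over the bar at (177,138) left and (583,170) right, with one leg each side. Crown top and leg ends are where they must be, and the gripper is clear. Handing in.

```bash
python3 -c "
from workcell import *
wait(1); print(close_job(), observe()['clock'])"
```

```text
the job is handed in; nothing more can be done
the job is handed in; nothing more can be done
```

The gauge hangs mouth down over the free stretch of the bar, one leg each side; the gripper is clear, nothing else was touched, and I handed the job in at about 25 s, well under the 69 s limit.

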